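# Present an offset lever to a non-contact gauge

## Robot

A 7-joint arm with a two-finger parallel gripper is mounted at the origin on a cart in front of the work surface, level with it; the furniture and walls round the work are solid. World frame = base frame: x ahead of the robot, y to its left, z up, the work surface at z = 0. Lengths are in m, angles in rad, forces in N, time in s.
With the tool pointing down it reaches from about 0.375 to 0.925 m from the base axis. Payload 3.1 kg.
Tool frame: the origin (TCP) lies at the very end of the fingers, on their centre line; the grasp point (between the pads) lies env.grasp_offset behind it (env.grasp_offset is the distance from the TCP to the grasp point, in m); z points along the fingers, y is the line along which they close (so a half turn about z gives the same grasp; the last joint's range is limited). The gripper opens to 85 mm and grips with 20 to 120 N. Pads are 22 mm wide; open, the fingers measure 114 mm over their backs; the gripper's body (76 mm by 85 mm) begins 54 mm behind the grasp point. The pads swing forward as they close: fully open they stand 13 mm farther back than shut.
Start: joints at [1.109, 0.383, 0.044, 1.598, -0.018, 1.161, -0.05], TCP at [0.231, -0.607, 0.231] pointing down, gripper open.
Joint ranges: [-2.61, 2.61], [-0.41, 2.15], [-1.48, 1.57], [0, 2.5], [-1.57, 4.71], [0.05, 1.97], [-2.85, 2.85]. Speed limits (rad/s): [2.79, 2.79, 3.14, 3.14, 3.14, 3.14, 3.14].

## Interface

Orientations are given as [roll, pitch, yaw] about the fixed x, y, z axes, in that order (R = Rz(yaw) Ry(pitch) Rx(roll)).
In Python, from bench import env gives the robot as it stands.
- The arm moves only by the tool move_arm, never from a script. Its argument "moves" is a list of rows, each a list of 5 numbers: the shift along the tool's x, y, z in mm, then the turn about the tool's z in rad, then the closure in counts, from 0 (fully open) to 255 (shut). In form: [[x, y, z, yaw, claw], ...]. A call has 1 to 12 rows; each row shifts and turns the commanded pose from where the row before left it, along the tool's axes as they then stand; what a row does not reach is not made up. A row lasts 1/8 s, in which the tool goes at most 62.5 mm and 10.7 degrees, less where a joint would pass 70% of its speed; a pose out of reach is approached as far as the arm can. A call with a gripper value outside its range is refused whole. The fingers move at their own pace and stop on an object; "grip_force" is the grip in N (left out, the last holds). Time passes only in rows, so rows that do not move let the fingers close. It gives the time, the measured TCP pose, the force, the opening and the grip force at its end, in the units of the state.
- env.get_state(): the state, without advancing time (a new reading comes with each control period).
- env.get_image(name): name is "side" or "top" or "wrist"; returns a dict with "img" (400x640x3 uint8, red, green, blue), "depth" (400x640 float32, m along the optical axis (not along the pixel's ray), 0 where there is no reading), "camera_matrix" (3x3 intrinsics, pixels), "R" (3x3) and "t" (3): a world point X has camera coordinates R X + t. Camera axes: x right, y down, z forward; pixel columns grow to the right and rows downward; lengths in m; the calibration is good to about 2 mm. A picture is of the moment at which its call begins.
- env.hand_in(): hands the job in; it is judged then, once.
The state is a dict: "time": time; "q": joint angles; "dq": joint speeds; "joint_efforts": joint torques, N m; "eef_pos": TCP position; "ee_rot": TCP orientation; "force": force on the tool from outside, world axes, zero at the start; "torque": the same for the moment, N m; "width": finger opening in m; "gripper_force": force on a finger pad.
Only numpy, scipy, OpenCV 4.12 (cv2) and the standard library are available. Lean on these libraries where they do the work, as an engineer would, in place of code of your own. Each camera call takes 0.05 s, during which the arm holds its last target. There are 200 camera calls.

## Task

Press the start button of the gauge fully down and let it spring back. Then lift the offset lever by its balance point and hold it level with its underside about 5 cm above the sensor heads of the gauge, its heavy hub over the large head and its small eye over the small one, without the lever touching the gauge and leaving the things round about alone. Finish while still holding it there, keeping still: do not put it down or let go.

Things in the scene. Friction and masses are not known exactly. Their poses are not given: they have to be found in the camera images.
- lever: Loose offset lever, bare cast aluminium, 0.4 kg, 228 mm long, flat on the bench: a bar 12 mm wide, from 8 to 32 mm above the bench, joins a heavy round hub (52 mm across, 36 high, steel-bushed bore) to a small eye (24 mm across, 36 high). Origin: underside level, below the balance point; y along the bar towards the hub (hub centre y = +50 mm, eye y = -140 mm), x across, z up.
- lever_balance (a point): The lever's balance point (centre of mass), unmarked: in the middle of the bar's width and height, 20 mm above the underside level, 50 mm from the hub's centre towards the eye (not at mid-length). Axes as the lever's: pinch the bar here across x.
- lever_hub (a point): Centre of the hub's underside.
- lever_eye (a point): Centre of the eye's underside.
- gauge: Fixed non-contact gauge: grey base 90 x 270 mm, 22 high, with two round aluminium sensor heads, large (52 mm across) and small (24 mm), 190 mm apart, tops 38 mm above the bench; on its -x side a box 56 x 64 mm, 31 high, bears the start button. Origin: on the bench, below where the lever's balance point belongs; y towards the large head (at y = +50 mm; the small at -140 mm), z up.
- gauge_big (a point): Centre of the top face of the large sensor head, where the hub belongs above.
- gauge_small (a point): Centre of the top face of the small sensor head, where the eye belongs above.
- start_button (a joint): Travel of the start button: 0 up, 0.006 m fully down; a spring returns it. About 4 N holds it fully down.
- start_button_top (a point): Centre of the top of the start button: a round grey plastic button 26 mm across in a black collar 42 mm across, which stands on the gauge's side box; it is pressed straight down. 53 mm above the bench when up, 10 mm above the collar.
- marker_1: Bystander: a marker pen 135 mm long lying between the gauge and the lever. Leave alone.
- petri_4: Bystander: a covered dish 84 mm across, 15 mm high, at the left. Leave alone.
- tally_counter: Bystander: a small hand counter 56 x 67 x 21 mm at the right. Leave alone.
- bottle_1: Bystander: a small bottle 34 mm across, 117 mm high, at the right. Leave alone.
- cup_3: Bystander: a lidded cup 65 mm across, 67 mm high, at the back. Leave alone.
- bottle_7: Bystander: a small bottle 34 mm across, 117 mm high, at the back. Leave alone.
- bench_timer: Bystander: a standing timer 68 mm wide, 64 mm high, at the back right. Leave alone.

How it is judged:
By the outcome, as a careful person would: the job done as asked, in the order asked, and still so for the second after the job is handed in, while the arm keeps its last pose, push and grip.
It also fails if it takes over 51 s, if anything falls off the work surface, if the arm or the gripper's body presses on something with over 40 N, if the wrist force passes 120 N, or if a joint passes its speed limit or range.

## Working session

There is one attempt and no reset: what is moved stays moved. The work goes in short steps, Python scripts to look and compute and a tool call to move; the robot and the scene stay as the last step left them, time stands still between calls to the robot, and variables do not carry over. Pictures are saved under pics/ and viewed, at most 10 in all, crops included, and the job is handed in when it is done.

Besides the shell and the picture viewer there is one more tool, called after "Emit:" by a JSON object that holds its "op" and its "data". move_arm: Moves the arm, as the interface text tells. Its arguments: {"type":"object","properties":{"moves":{"type":"array"},"grip_force":{"type":"number"}},"required":["moves"]}

```bash
mkdir -p pics; ls; python3 - <<'E'
from bench import env
import cv2,numpy as np
s=env.get_state();print(s,env.grasp_offset)
for n in("top","side"):
    d=env.get_image(n);cv2.imwrite(f"pics/{n}0.png",d["img"][:,:,::-1]);np.savez(f"{n}0.npz",**d)
    print(n,d["R"],d["t"],d["camera_matrix"])
E
```

```text
pics
{'time': 0.0, 'q': array([ 1.10920702,  0.38386728,  0.04385415,  1.59960552, -0.01786906,
        1.16118448, -0.04991564]), 'dq': array([-0.00165135, -0.00176173, -0.00056917,  0.00170393, -0.00024568,
       -0.00043239, -0.00124686]), 'joint_efforts': array([ 2.43897915e-05, -4.33464217e+01,  1.02431685e+00, -2.49511456e+01,
        1.05314344e-02,  1.15515164e-02, -6.49070611e-07]), 'eef_pos': array([ 0.2309151 , -0.60657876,  0.22985202]), 'ee_rot': array([-3.13892659e+00,  1.80862312e-04,  3.63846777e-01]), 'force': array([ 0.13968346, -0.19939826, -0.23428325]), 'torque': array([ 0.03621068,  0.00935438, -0.00381738]), 'gripper_force': 0.0, 'width': 0.08547323098750961} 0.0187
top [[ 0.09705569 -0.9952771   0.0019195 ]
 [-0.8986261  -0.08845938 -0.42970463]
 [ 0.42784498  0.03998036 -0.90296746]] [-0.07462968  0.51814111  1.6419622 ] [[489.35338931   0.         323.47106282]
 [  0.         489.35338931 191.35134363]
 [  0.           0.           1.        ]]
side [[ 0.95885554 -0.28318199 -0.02009993]
 [-0.18249519 -0.56059792 -0.80772859]
 [ 0.21746621  0.77816318 -0.58921177]] [-0.52495984  0.1208677   1.3385539 ] [[413.68102304   0.         321.88515871]
 [  0.         413.68102304 203.4528428 ]
 [  0.           0.           1.        ]]
```

View pics/top0.png

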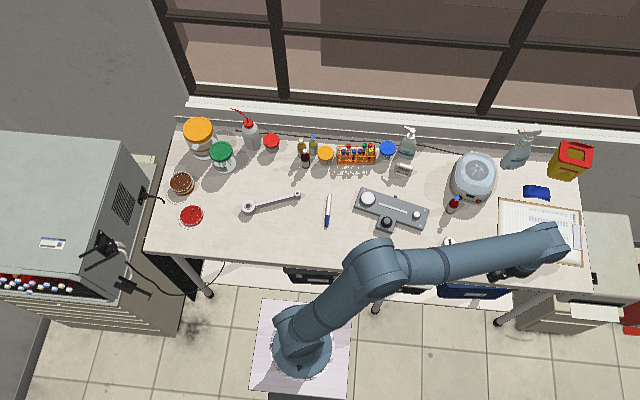

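View pics/side0.png

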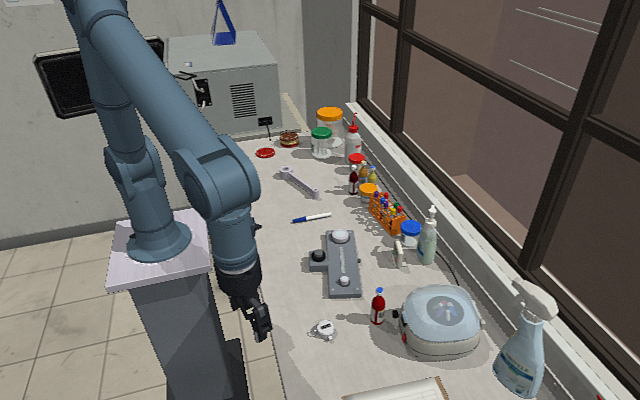

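The top view shows the lever with its hub at about (248,208) and eye at (297,194). The gauge's large head is at about (375,197), its small head at (418,215) and the button at (387,223). The marker lies at (327,210). I'll enlarge this area for accurate positions.

```bash
cat > h.py <<'E'
import numpy as np
def ray(d,u,v,z):
    "world point on the plane z seen at pixel (u,v)"
    K,R,t=d["camera_matrix"],d["R"],d["t"]
    r=R.T@np.linalg.solve(K,[u,v,1.]); c=-R.T@t
    return c+r*(z-c[2])/r[2]
def cloud(d):
    "world points of all pixels"
    K,R,t=d["camera_matrix"],d["R"],d["t"]; h,w=d["depth"].shape
    u,v=np.meshgrid(np.arange(w),np.arange(h))
    p=np.dstack([u,v,np.ones_like(u)])@np.linalg.inv(K).T*d["depth"][...,None]
    return (p-t)@R
E
python3 - <<'E'
import cv2,numpy as np
from h import *
d=dict(np.load("top0.npz"))
c=d["img"][175:245,235:435,::-1];cv2.imwrite("pics/crop.png",cv2.resize(c,None,fx=4,fy=4,interpolation=cv2.INTER_CUBIC))
for n,u,v,z in(("hub",248,208,.036),("eye",297,194,.036),("big",375,197,.038),("small",418,215,.038),("btn",387,223,.053),("marker",329,195,.01),("marker",326,226,.01)):
    print(n,ray(d,u,v,z).round(4),cloud(d)[v,u].round(4))
E
```

```text
hub [0.4657 0.2523 0.036 ] [0.4655 0.2523 0.0364]
eye [0.5406 0.078  0.036 ] [0.5492 0.0799 0.0174]
big [ 0.556 -0.215  0.038] [ 0.5611 -0.2158  0.0271]
small [ 0.4984 -0.3768  0.038 ] [ 0.5013 -0.3779  0.0313]
btn [ 0.4493 -0.2627  0.053 ] [ 0.4485 -0.2625  0.055 ]
marker [ 0.5604 -0.0416  0.01  ] [ 0.5585 -0.0417  0.0141]
marker [ 0.4328 -0.0422  0.01  ] [ 0.4318 -0.0423  0.0126]
```

View pics/crop.png

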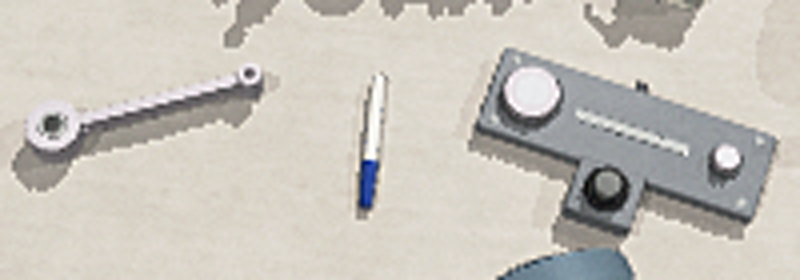

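The enlarged crop refines these positions: hub (248,206), eye (297.5,193.2), large head (367.5,197.8), small head (416.5,214.5) and button (386.5,221.8) in full-image pixels.

```bash
cat >> h.py <<'E'
from scipy.spatial.transform import Rotation as Ro
def go(s,xyz,yaw=None):
    "shift (mm, present tool axes) and turn about tool z to reach TCP xyz, yaw"
    R=Ro.from_euler("xyz",s["ee_rot"]).as_matrix()
    m=R.T@(np.array(xyz)-s["eef_pos"])*1000
    t=0 if yaw is None else -((yaw-s["ee_rot"][2]+np.pi)%(2*np.pi)-np.pi)
    print("tool shift mm",m.round(1),"turn",round(t,4))
E
python3 - <<'E'
from bench import env
from h import *
d=dict(np.load("top0.npz"))
P={n:ray(d,u,v,z) for n,u,v,z in(("hub",248,206,.036),("eye",297.3,193.2,.036),("big",367.3,197.6,.038),("small",416.3,214.4,.038),("btn",386.3,221.6,.053))}
for n in P: print(n,P[n].round(4))
for a,b in(("hub","eye"),("big","small")):
    e=P[a]-P[b];print(a,np.linalg.norm(e),"yaw",np.arctan2(e[1],e[0]), "bal",P[a]-e*50/190)
g=P["big"]-P["small"]
go(env.get_state(),[*P["btn"][:2],.20],np.arctan2(g[1],g[0]))
E
```

```text
hub [0.4737 0.2537 0.036 ]
eye [0.544  0.0773 0.036 ]
big [ 0.5507 -0.1864  0.038 ]
small [ 0.5002 -0.3705  0.038 ]
btn [ 0.4545 -0.2599  0.053 ]
hub 0.18985972606637166 yaw 1.9501346100909698 bal [0.49220752 0.20724353 0.036     ]
big 0.19089808734479416 yaw 1.3031010098981677 bal [ 0.53739778 -0.23486089  0.038     ]
tool shift mm [ 332.3 -244.4   30.5] turn -0.9392
```

Emit:
{"op": "move_arm", "data": {"moves": [[37,-27,3,0,255],[37,-27,3,0,255],[37,-27,3,0,255],[37,-27,3,0,255],[37,-27,3,0,255],[37,-27,3,0,255],[37,-27,3,0,255],[37,-27,3,0,255],[36,-28,3,0,255],[0,0,0,-0.16,255],[0,0,0,-0.16,255],[0,0,0,-0.16,255]]}}

```text
time: 1.6
eef_pos: [0.4543, -0.2608, 0.2037]
ee_rot: [-3.14, 0.0, 0.85]
force: [-0.2, -0.4, 0.4]
width: 0.0001
gripper_force: 0.0
```

Emit:
{"op": "move_arm", "data": {"moves": [[0,0,0,-0.16,255],[0,0,0,-0.16,255],[0,0,0,-0.14,255],[0,0,0,0,255]]}}

```text
time: 2.1
eef_pos: [0.4543, -0.2611, 0.2038]
ee_rot: [-3.141, -0.0, 1.302]
force: [-0.1, 0.1, -1.1]
width: 0.0002
gripper_force: 0.0
```

```bash
python3 - <<'E'
from bench import env
from h import *
import cv2
s=env.get_state();print(s)
d=env.get_image("wrist");np.savez("w1.npz",**d);cv2.imwrite("pics/w1.png",d["img"][:,:,::-1])
go(s,[.4545,-.2599,.06],1.303)
E
```

```text
{'time': 2.1, 'q': array([ 0.71350275,  0.19221611, -0.29848035,  1.91375533,  0.06476709,
        1.04587113,  0.11893341]), 'dq': array([-0.00502786, -0.00046523,  0.00615833, -0.0027823 , -0.00198428,
        0.00143025, -0.03752291]), 'joint_efforts': array([ 3.87927436e-02, -3.22234583e+01, -1.21611681e+00, -2.35431826e+01,
        1.31436807e-02,  3.17127910e-03,  2.26934818e-01]), 'eef_pos': array([ 0.4542808 , -0.26112744,  0.20379761]), 'ee_rot': array([-3.14059684e+00, -3.23649347e-04,  1.30207264e+00]), 'force': array([-0.08686607,  0.08753209, -1.11846257]), 'torque': array([ 0.01034238, -0.01712334, -0.01600399]), 'gripper_force': 0.0, 'width': 0.0002457708665996716}
tool shift mm [  1.2   0.  143.8] turn -0.0009
```

View pics/w1.png

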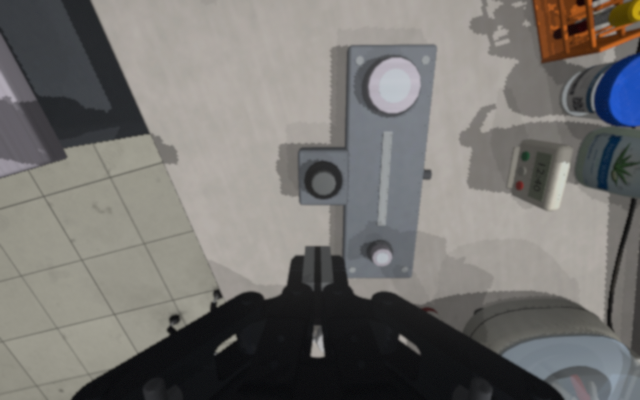

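The wrist view shows the large head at (394,86), the small head at (382,255) and the button at (323,180), all unobstructed.

```bash
python3 - <<'E'
from bench import env
from h import *
import cv2
d=dict(np.load("w1.npz"))
b,s,t=[ray(d,*p) for p in((394,86,.038),(382,256,.038),(323.5,179.5,.053))]
e=b-s;print(b,s,t,np.linalg.norm(e),np.arctan2(e[1],e[0]),b-e*50/190)
c=cloud(d)
for lo,hi,w in((.035,.041,(330,40,430,120)),(.035,.041,(360,235,410,272)),(.049,.058,(300,155,350,205))):
    x0,y0,x1,y1=w;q=c[y0:y1,x0:x1].reshape(-1,3);q=q[(q[:,2]>lo)&(q[:,2]<hi)];print(len(q),q.min(0),q.max(0),(q.min(0)+q.max(0))/2,np.median(q,0))
E
```

```text
[ 0.5528035  -0.18605338  0.038     ] [ 0.50426871 -0.3674443   0.038     ] [ 0.46215952 -0.255274    0.053     ] 0.18777191096604826 1.3093506363968948 [ 0.54003119 -0.23378783  0.038     ]
2303 [ 0.52722669 -0.21160413  0.03518618] [ 0.57841219 -0.16035656  0.04074646] [ 0.55281944 -0.18598035  0.03796632] [ 0.55265324 -0.18545338  0.03840912]
288 [ 0.49233008 -0.38138691  0.03511997] [ 0.5156031  -0.35758635  0.04058489] [ 0.50396659 -0.36948663  0.03785243] [ 0.50380172 -0.36800282  0.03830812]
451 [ 0.44834345 -0.27127684  0.04913599] [ 0.47346537 -0.24689974  0.05492102] [ 0.46090441 -0.25908829  0.0520285 ] [ 0.46118022 -0.25870168  0.05309176]
```

Emit:
{"op": "move_arm", "data": {"moves": [[4,6,0,0,255],[0,0,40,0,255],[0,0,40,0,255],[0,0,40,0,255],[0,0,22,0,255],[0,0,0,0,255],[0,0,0,0,255]]}}

```text
time: 3.02
eef_pos: [0.4628, -0.2592, 0.0632]
ee_rot: [3.14, 0.0, 1.304]
force: [0.8, -0.4, -0.2]
width: 0.0001
gripper_force: 0.0
```

Emit:
{"op": "move_arm", "data": {"moves": [[0,0,6,0,255],[0,0,4,0,255],[0,0,3,0,255],[0,0,3,0,255],[0,0,1,0,255],[0,0,0,0,255],[0,0,0,0,255]]}}

```text
time: 3.9
eef_pos: [0.4623, -0.2594, 0.047]
ee_rot: [3.141, 0.001, 1.304]
force: [-2.1, 0.2, 11.3]
width: 0.0002
gripper_force: 5.6
```

Emit:
{"op": "move_arm", "data": {"moves": [[0,0,1,0,255],[0,0,0,0,255],[0,0,0,0,255]]}}

```text
time: 4.28
eef_pos: [0.4623, -0.2594, 0.0469]
ee_rot: [3.141, 0.001, 1.304]
force: [-4.3, 2.4, 17.5]
width: 0.0003
gripper_force: 8.4
```

Emit:
{"op": "move_arm", "data": {"moves": [[0,0,-20,0,255],[0,0,-45,0,255],[0,0,-45,0,255],[0,0,-45,0,255],[46,-10,0,0,0],[46,-10,0,0,0],[46,-10,0,0,0],[46,-10,0,0,0],[46,-10,0,0,0],[46,-9,0,0,0],[46,-9,0,0,0],[46,-9,0,0,0]]}}

```text
time: 5.78
eef_pos: [0.4839, 0.1175, 0.1989]
ee_rot: [-3.141, 0.001, 1.304]
force: [0.2, -0.7, 0.1]
width: 0.0856
gripper_force: 0.0
```

Emit:
{"op": "move_arm", "data": {"moves": [[46,-9,0,0,0],[43,-9,0,0,0],[0,0,0,-0.16,0],[0,0,0,-0.16,0],[0,0,0,-0.16,0],[0,0,0,-0.166,0],[0,0,0,0,0],[0,0,0,0,0]]}}

```text
time: 6.78
eef_pos: [0.4903, 0.2067, 0.199]
ee_rot: [-3.141, -0.0, 1.947]
force: [0.8, -0.1, -0.1]
width: 0.0857
gripper_force: 0.0
```

```bash
python3 - <<'E'
from bench import env
from h import *
import cv2
s=env.get_state();print(s["eef_pos"],s["ee_rot"],s["force"])
d=env.get_image("wrist");np.savez("w2.npz",**d);cv2.imwrite("pics/w2.png",d["img"][:,:,::-1])
E
```

```text
[0.49029282 0.2066726  0.19899757] [-3.14100739e+00 -5.95903148e-05  1.94731127e+00] [ 0.79441735 -0.08515912 -0.11455699]
```

View pics/w2.png

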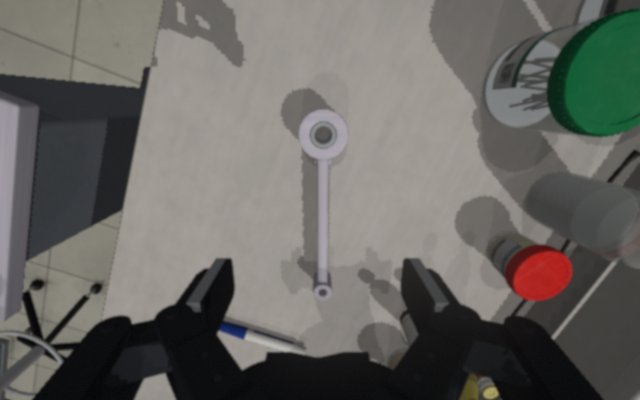

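The wrist view shows the hub at (323,134), the eye at (322,292) and the bar running vertically between the open fingers. The marker is clear at (260,335).

```bash
python3 - <<'E'
from bench import env
from h import *
d=dict(np.load("w2.npz"))
h,e=ray(d,323,134.5,.036),ray(d,322.5,292.5,.036)
print(h,e,np.linalg.norm(h-e))
c=cloud(d);S=[]
for w in((290,100,355,165),(310,278,336,304)):
    x0,y0,x1,y1=w;q=c[y0:y1,x0:x1].reshape(-1,3);q=q[(q[:,2]>.0335)&(q[:,2]<.039)];S.append((q.min(0)+q.max(0))/2);print(len(q),q.max(0)-q.min(0),S[-1])
q=c[180:270,312:334].reshape(-1,3);q=q[(q[:,2]>.028)&(q[:,2]<.036)];l=np.polyfit(q[:,1],q[:,0],1);yl=np.arctan2(1,l[0]);print("bar line yaw",yl,np.polyval(l,.2067),len(q))
v=h-e;y=np.arctan2(v[1],v[0]);b=h-v*50/190
v2=S[0]-S[1];print(y,np.arctan2(v2[1],v2[0]),b,S[0]-v2*50/np.linalg.norm(v2[:2])/1000, np.polyval(l,b[1]))
go(env.get_state(),[b[0],b[1],.005],y)
E
```

```text
[0.47598693 0.25728272 0.036     ] [0.54650412 0.08053615 0.036     ] 0.19029457172221914
1760 [0.05146416 0.05419986 0.00528599] [0.47615956 0.25534478 0.03632045]
216 [0.02274888 0.02945454 0.0042853 ] [0.54591667 0.0837106  0.03567664]
bar line yaw 1.9435889599818845 0.49647104566527356 918
1.9504174181842524 1.9568326559496396 [0.49454409 0.21077047 0.036     ] [0.49498553 0.20902434 0.0361467 ] 0.49487916920060565
tool shift mm [  2.2   5.5 194.1] turn -0.0026
```

Emit:
{"op": "move_arm", "data": {"moves": [[2,5.5,0,0,0],[0,0,40,0,0],[0,0,40,0,0],[0,0,40,0,0],[0,0,35,0,0],[0,0,20,0,0],[0,0,8,0,0],[0,0,4,0,0],[0,0,0,0,0],[0,0,0,0,0]]}}

```text
time: 8.07
eef_pos: [0.4958, 0.2111, 0.0133]
ee_rot: [3.14, 0.0, 1.95]
force: [-0.2, -0.9, 0.1]
width: 0.0855
gripper_force: 0.0
```

```bash
python3 - <<'E'
from bench import env
from h import *
import cv2
s=env.get_state()
go(s,[.4947,.2102,.005],1.9495)
d=env.get_image("wrist");np.savez("w3.npz",**d);cv2.imwrite("pics/w3.png",d["img"][:,:,::-1])
E
```

```text
tool shift mm [-0.5 -1.3  8.3] turn 0.0002
```

View pics/w3.png

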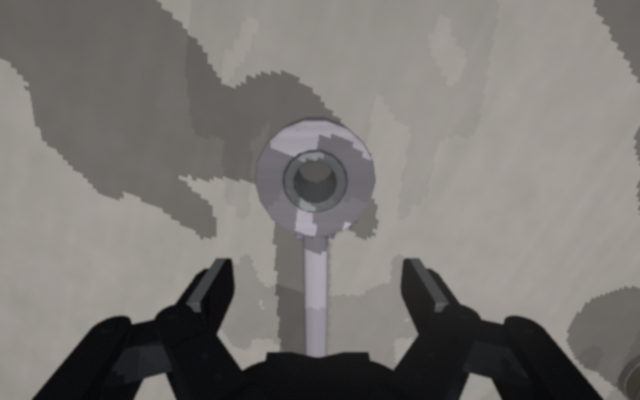

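The hub is at (316,177), with the bar centred at column 316 between the fingers. I'll take one closer fix of the hub and then grasp.

```bash
python3 - <<'E'
from bench import env
from h import *
d=dict(np.load("w3.npz"));s=env.get_state()
h=ray(d,316,177.5,.036);y=1.9495;b=h-.05*np.array([np.cos(y),np.sin(y),0]);print(h,b)
c=cloud(d)[100:245,250:385].reshape(-1,3);q=c[(c[:,2]>.033)&(c[:,2]<.04)];m=(q.min(0)+q.max(0))/2;print(m,q.max(0)-q.min(0))
go(s,[b[0],b[1],.005],y)
E
```

```text
[0.47562318 0.25900989 0.036     ] [0.49410899 0.21255266 0.036     ]
[0.47609    0.25519096 0.0361641 ] [0.05183677 0.05483476 0.00632791]
tool shift mm [ 2.  -0.9  8.3] turn 0.0002
```

Emit:
{"op": "move_arm", "data": {"moves": [[0.5,-1,4,0,0],[0,0,4,0,0],[0,0,0,0,0],[0,0,0,0,255],[0,0,0,0,255],[0,0,0,0,255],[0,0,0,0,255],[0,0,0,0,255],[0,0,0,0,255],[0,0,0,0,255]], "grip_force": 60}}

```text
time: 9.38
eef_pos: [0.494, 0.211, 0.0046]
ee_rot: [3.141, 0.0, 1.95]
force: [0.0, -0.6, 3.3]
width: 0.0108
gripper_force: 59.5
```

Emit:
{"op": "move_arm", "data": {"moves": [[0,0,-5,0,255],[0,0,-15,0,255],[0,0,-30,0,255],[0,0,-30,0,255],[0,0,-25,0,255],[0,0,-5,0,255],[0,0,0,0.1,255],[0,0,0,0.15,255],[0,0,0,0.15,255],[0,0,0,0.14,255],[0,0,0,0.1,255],[0,0,0,0,255]]}}

```text
time: 10.88
eef_pos: [0.4926, 0.2104, 0.1131]
ee_rot: [-3.14, 0.002, 1.311]
force: [-0.3, 0.1, -4.7]
width: 0.011
gripper_force: 58.7
```

```bash
python3 - <<'E'
from bench import env
from h import *
import cv2
s=env.get_state();print(s["eef_pos"],s["ee_rot"],s["force"],s["torque"],s["width"])
d=env.get_image("wrist");np.savez("w4.npz",**d)
e=env.get_image("side");np.savez("s4.npz",**e)
cv2.imwrite("pics/w4.png",np.vstack([d["img"][100:,60:580],cv2.resize(e["img"][100:260,200:460],(520,320))])[:,:,::-1][:600])
go(s,[.540,-.2342,s["eef_pos"][2]],1.310)
E
```

```text
[0.4925628  0.21036836 0.11314362] [-3.13970827e+00  1.66713392e-03  1.31144645e+00] [-0.28746064  0.08534963 -4.71605714] [ 0.05051571  0.01715597 -0.00409223] 0.010951104457653604
tool shift mm [-4.175e+02  1.599e+02  4.000e-01] turn 0.0014
```

View pics/w4.png

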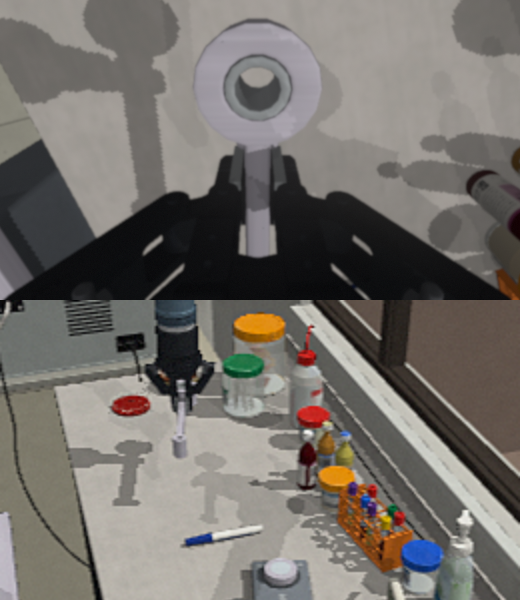

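The lever is held by the bar and clear of the bench, with the hub at about (317,184) in the wrist image. The wrist torque is near zero, so it is balanced.

Emit:
{"op": "move_arm", "data": {"moves": [[-20,8,0,0,255],[-40,15,0,0,255],[-45,17,0,0,255],[-45,17,0,0,255],[-45,17,0,0,255],[-45,17,0,0,255],[-45,17,0,0,255],[-45,17,0,0,255],[-45,18,0,0,255],[-30,12,0,0,255],[-12,5,0,0,255],[0,0,0,0,255]]}}

```text
time: 12.48
eef_pos: [0.5404, -0.2333, 0.1139]
ee_rot: [-3.141, -0.001, 1.309]
force: [0.2, 0.3, -4.0]
width: 0.011
gripper_force: 58.7
```

Emit:
{"op": "move_arm", "data": {"moves": [[0,0,0,0,255],[0,0,0,0,255]]}}

```text
time: 12.72
eef_pos: [0.541, -0.2306, 0.1142]
ee_rot: [-3.141, -0.001, 1.314]
force: [-0.4, -0.1, -5.3]
width: 0.0109
gripper_force: 58.7
```

```bash
python3 - <<'E'
from bench import env
from h import *
import cv2
s=env.get_state();print(s["eef_pos"],s["ee_rot"],s["force"],s["torque"],s["width"])
go(s,[.540,-.2342,s["eef_pos"][2]],1.310)
d=env.get_image("wrist");np.savez("w5.npz",**d)
for n in("side","top"):
    e=env.get_image(n);np.savez(n[0]+"5.npz",**e)
    i=e["img"][200:320,280:400] if n=="side" else e["img"][165:255,340:450]
    cv2.imwrite(f"pics/{n}5.png",cv2.resize(i,None,fx=5,fy=5,interpolation=cv2.INTER_CUBIC)[:,:,::-1])
c=cloud(d); 
q=c[100:290,230:400].reshape(-1,3);q=q[(q[:,2]>.1)&(q[:,2]<.18)&(np.hypot(q[:,0]-.5528,q[:,1]+.186)<.05)]
print("hub",np.median(q,0),np.percentile(q[:,2],[5,50,95]));t=q[q[:,2]>np.percentile(q[:,2],50)-.003];print((t.min(0)+t.max(0))/2,t.max(0)-t.min(0))
for nm in"ts":
    e=dict(np.load(nm+"5.npz"));c=cloud(e).reshape(-1,3);k=(c[:,2]>.12)&(c[:,2]<.155)
    for n,p,r in(("hub",(.5528,-.186),.035),("eye",(.504,-.369),.022)):
        q=c[k&(np.hypot(*(c[:,:2]-p).T)<r)];print(nm,n,len(q),np.percentile(q[:,2],[10,50,75,90]) if len(q) else "",np.median(q,0) if len(q) else "")
E
```

```text
[ 0.5410281  -0.23064793  0.11424165] [-3.14110446e+00 -1.07849811e-03  1.31362796e+00] [-0.42812353 -0.077733   -5.27887593] [0.03871937 0.02251182 0.01746799] 0.010871305286361377
tool shift mm [-3.7 -0.1 -0. ] turn 0.0036
hub [ 0.55096863 -0.18848775  0.14570831] [0.12808689 0.14570831 0.14767469]
[ 0.55156048 -0.19374674  0.15190943] [0.0551527  0.07311555 0.01840005]
t hub 68 [0.13296789 0.14482696 0.14858002 0.1501328 ] [ 0.55102405 -0.17061248  0.14482696]
t eye 67 [0.12750291 0.14219324 0.14502394 0.1486283 ] [ 0.50124343 -0.36487113  0.14219324]
s hub 52 [0.13695387 0.14269597 0.14441277 0.14550658] [ 0.54691294 -0.20064226  0.14269597]
s eye 107 [0.12468786 0.13858334 0.1432025  0.14440891] [ 0.50155614 -0.37242128  0.13858334]
```

View pics/side5.png

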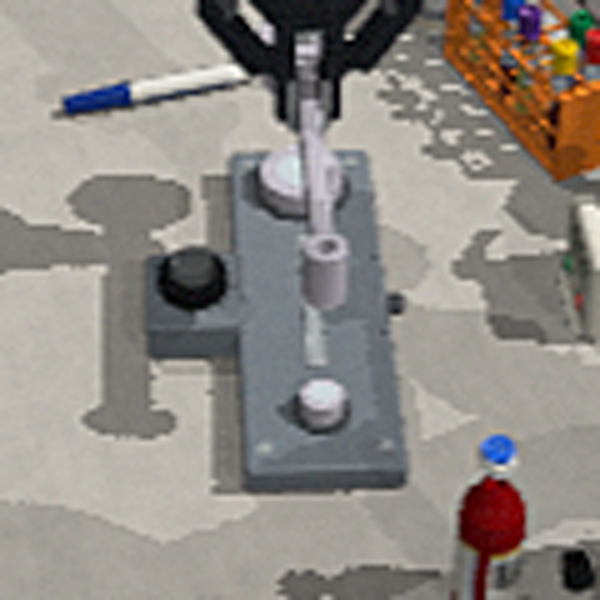

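View pics/top5.png

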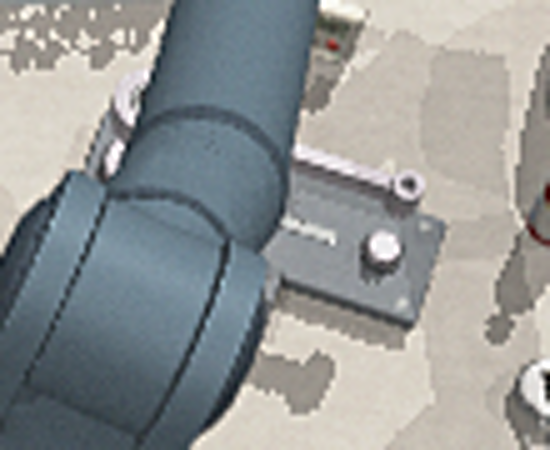

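The side and top views show the lever above the gauge with its hub over the large head. The eye is at about (345,249) in the side image and (421.4,201.8) in the top image. Next I'll triangulate the eye and hub to correct the pose before lowering.

```bash
python3 - <<'E'
from bench import env
from h import *
import cv2
S,T,W=[dict(np.load(n+"5.npz")) for n in"stw"]
P=lambda d:d["camera_matrix"]@np.c_[d["R"],d["t"]]
x=cv2.triangulatePoints(P(S),P(T),np.array([345.,248.8]),np.array([421.2,201.6]));print("eye tri",(x[:3]/x[3]).ravel())
print(ray(S,345,248.8,.1456),ray(T,421.2,201.6,.1456))
g=cv2.cvtColor(W["img"],cv2.COLOR_RGB2GRAY)
c=cloud(W);m=((c[...,2]>.14)&(c[...,2]<.152)).astype(np.uint8);m[260:]=0
n,l,st,ce=cv2.connectedComponentsWithStats(m);i=1+st[1:,4].argmax();print(st[i],ce[i])
x0,y0,w,h=st[i][:4];r=w/2
print("hub by ray",ray(W,x0+r-.5,y0+r-.5,.1456))
s=env.get_state();print(s["eef_pos"],s["ee_rot"])
q=c[(l==i)];a=np.c_[q[:,:2]-q[:,:2].mean(0),np.ones(len(q))];print("tilt",np.linalg.lstsq(a,q[:,2],rcond=None)[0])
E
```

```text
eye tri [ 0.50378949 -0.368957    0.14563351]
[ 0.50433329 -0.36867186  0.1456    ] [ 0.50341054 -0.36896241  0.1456    ]
[  253   121   129   139 11619] [317.15371374 185.40519838]
hub by ray [ 0.55364938 -0.18154044  0.1456    ]
[ 0.54091585 -0.23206379  0.11436649] [-3.14151092e+00 -2.50381412e-04  1.31181064e+00]
tilt [0.00408794 0.01970922 0.14574409]
```

The eye is at (0.504,-0.369) with its top at 0.1456, so it is level with the hub and over its head. Now lower about 22 mm.

Emit:
{"op": "move_arm", "data": {"moves": [[0,0,6,0,255],[0,0,8,0,255],[0,0,6,0,255],[0,0,2,0,255],[0,0,0,0,255],[0,0,0,0,255],[0,0,0,0,255],[0,0,0,0,255],[0,0,0,0,255],[0,0,0,0,255]]}}

```text
time: 14.12
eef_pos: [0.5408, -0.2334, 0.0923]
ee_rot: [3.142, 0.0, 1.31]
force: [0.0, -0.2, -4.9]
width: 0.011
gripper_force: 58.7
```

```bash
python3 - <<'E'
from bench import env
from h import *
import cv2
s=env.get_state();print(s["eef_pos"],s["ee_rot"],s["force"],s["torque"],s["width"],abs(s["dq"]).max())
go(s,[.540,-.2345,.0926],1.310)
o=[]
for n,r in(("side",(200,320,280,440)),("top",(165,255,340,460))):
    d=env.get_image(n);np.savez(n[0]+"6.npz",**d);a,b,c,e=r;o.append(cv2.resize(d["img"][a:b,c:e],(480,360 if n=="side" else 360),interpolation=cv2.INTER_CUBIC))
cv2.imwrite("pics/f6.png",cv2.resize(np.hstack(o),(800,300))[:,:,::-1])
d=env.get_image("wrist");np.savez("w6.npz",**d)
c=cloud(d);m=((c[...,2]>.118)&(c[...,2]<.13)).astype(np.uint8);m[260:]=0
n,l,st,ce=cv2.connectedComponentsWithStats(m);i=1+st[1:,4].argmax();x0,y0,w,h=st[i][:4];print(st[i],ray(d,x0+w/2-.5,y0+w/2-.5,.124),np.median(c[l==i],0))
E
```

```text
[ 0.54075587 -0.23336303  0.09232791] [3.14150477e+00 5.48619124e-05 1.30978425e+00] [ 0.04668218 -0.17396815 -4.90917681] [-0.03021747 -0.04162092 -0.00282026] 0.01097266127987674 0.001679239882970949
tool shift mm [-1.3 -0.4 -0.3] turn -0.0002
[  253   121   129   139 11606] [ 0.55359485 -0.18409214  0.124     ] [ 0.5530945  -0.18393678  0.1238815 ]
```

View pics/f6.png

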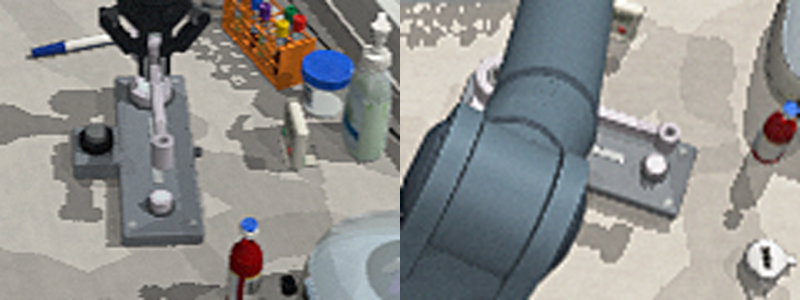

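The view shows the lever level above the heads, with nothing disturbed around it. The hub is within about 2 mm of its place, so I'll trim 1.5 mm, let it settle and hand in.

Emit:
{"op": "move_arm", "data": {"moves": [[-1.5,-0.5,0,0,255],[0,0,0,0,255],[0,0,0,0,255],[0,0,0,0,255],[0,0,0,0,255],[0,0,0,0,255],[0,0,0,0,255],[0,0,0,0,255],[0,0,0,0,255],[0,0,0,0,255]]}}

```text
time: 15.52
eef_pos: [0.5399, -0.2346, 0.0923]
ee_rot: [3.142, -0.0, 1.31]
force: [0.5, 0.1, -4.2]
width: 0.0107
gripper_force: 58.7
```

```bash
python3 - <<'E'
from bench import env
s=env.get_state();print(s["time"],s["eef_pos"],s["ee_rot"],s["force"],abs(s["dq"]).max())
print(env.hand_in())
E
```

```text
15.525 [ 0.53990491 -0.23461016  0.09229485] [ 3.14153487e+00 -6.07573806e-07  1.30987610e+00] [ 0.47526909  0.08312106 -4.15102377] 0.0032088815294942434
the job is handed in; nothing more can be done
None
```

I pressed the start button down to its stop and moved the arm clear of it, then lifted the lever by its balance point. I handed in at 15.5 s with it held still and level, its underside about 5 cm above the sensor heads and its hub and eye over their heads to within about 2 mm; I didn't measure the button's return, and the hand-in gave no verdict.

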